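# Drop a rod offcut into the pedal bin

## Robot

A 6-joint arm with a two-finger parallel gripper is mounted at the origin on the work surface. World frame = base frame: x ahead of the robot, y to its left, z up, the work surface at z = 0. Lengths are in m, angles in degrees, forces in N, time in s.
With the tool pointing down it reaches from about 0.3 to 0.75 m from the base axis. Payload 8.5 kg.
Tool frame: the origin (TCP) lies on the centre line of the jaws, within the pads' length; the fingertips stand env.tcp_to_tips ahead of it and the grasp point (between the pads) lies 8 mm behind it (env.tcp_to_tips is the distance from the TCP to the fingertips, in m); z points along the fingers, y is the direction in which the jaws open and shut (so a half turn about z gives the same grasp; the last joint's range is limited). The gripper opens to 85 mm and grips with 20 to 120 N. Pads are 22 mm wide; open, the fingers measure 114 mm over their backs; the gripper's body (76 mm by 85 mm) begins 54 mm behind the grasp point. The pads swing forward as they close: fully open they stand 13 mm farther back than shut.
Start: joints at [56.075, 21.807, 74.336, -0, 83.858, -12.336], TCP at [0.202, 0.511, 0.242] pointing down, gripper open.
Joint ranges: [-178.18, 178.18], [-50.72, 133.34], [12.68, 142.11], [-81.47, 261.47], [9.98, 163.14], [-165.26, 165.26]. Speed limits (degrees/s): [136.94, 136.94, 180, 180, 180, 180].

## Interface

Orientations are given as a 3x3 rotation matrix whose columns are the frame's x, y, z axes.
In Python, from rig import env gives the robot as it stands. The module is installed in compiled form; this text tells all that it offers.
- The arm moves only by the tool carry_out, never from a script. Its argument "rows" is a list of rows, each an object of numbers: "tx", "ty", "tz": the shift along the tool's x, y, z in cm; "yaw": the turn about the tool's z in rad. In form: [{"tx": .., "ty": .., "tz": .., "yaw": ..}, ...]. A call has 1 to 12 rows; each row shifts and turns the pose as measured when the row begins, along the tool's axes as they then stand; what a row does not reach is not made up. A row lasts 1/10 s, in which the tool goes at most 50 mm and 8.59 degrees, less where a joint would pass 70% of its speed; a pose out of reach is approached as far as the arm can. A call is refused whole if a number of a shift passes 5 or a number of a turn 0.15, either way. A call with a gripper value outside its range is refused whole. "jaw" is the closure, from -1 (fully open) to 1 (shut), set as the call begins (left out, the last holds). The fingers move at their own pace and stop on an object; "squeeze" is the grip in N (left out, the last holds). Time passes only in rows, so rows that do not move let the fingers close. It gives the time, the measured TCP pose, the force and the opening at its end, in the units of the state.
- env.observe(): the state, without advancing time (a new reading comes with each control period).
- env.get_image(name): name is "scene" or "top" or "wrist"; returns the picture (384x512x3 uint8, red, green, blue); there is no depth.
- env.camera_params(name): a dict with "vertical_fov" (degrees; the focal length in pixels is half the picture's height over the tangent of half this angle, whatever the lens; pixels are square), "cx", "cy" (the principal point, pixels), "k1" (the pictures are not rectified: a ray, as slopes to the right and down, at radius r is drawn at 1 + k1 r^2 times it, then the intrinsics apply), "view" (4x4, takes a point from world to camera coordinates). Camera axes: x right, y up, looking along -z (the intrinsics and any distortion apply to the point x, -y, -z); pixel columns grow to the right and rows downward; lengths in m; the calibration is good to about 2 mm. A picture is of the moment at which its call begins: read the wrist's pose just before it. camera_params takes no time and is no camera call; for the wrist camera it gives the pose at the moment of the call.
- env.close_job(): hands the job in, once; it reports no verdict.
The state is a dict: "time_s": time; "q": joint angles; "qvel": joint speeds; "joint_efforts": joint torques, N m; "position": TCP position; "tool_rot": TCP orientation; "ft_force": force on the tool from outside, world axes, zero at the start; "wrist_torque": the same for the moment, N m; "grip_width": finger opening in m.
Only numpy, scipy, OpenCV 4.12 (cv2) and the standard library are available. Lean on these libraries where they do the work, as an engineer would, in place of code of your own. Each camera call takes 0.05 s, during which the arm holds its last target. There are 200 camera calls.

## Task

Put the steel rod offcut away in the pedal bin: lay it on the bin's feed chute and let go, so that it rests against the shut lid. Then press the pedal down until it sits firmly, but not forced, on the stop beneath it and hold it there for a moment while the rod rolls in, then ease the pedal back up so that the lid closes gently without slamming. Leave the other things, and the stop, where they are.

Things in the scene. Friction and masses are not known exactly. Their poses are not given: they have to be found in the camera images.
- bin: Fixed grey steel offcut bin, 160 x 160 mm in plan. Origin: centre of its underside, on the bench; x points away from the pedal side (pedal on the -x side), y to the chute side, z up. Inside: floor 62 mm up, 152 x 152 mm between 4 mm walls about 120 mm high. Its top is closed by a hinged lid.
- chute (a point): Middle of the floor of the bin's aluminium feed chute (bin frame x 0, y 127, 130 mm up). Floor 112 mm wide along x between side walls 18 mm high; slopes at 0.21 rad from 145 mm up at its outer wall (y 198; wall top 166 mm up) down to 120 mm up at y 80, where the shut lid's edge blocks it: a round thing let go here rolls down against the lid.
- lid (a joint): Hinge of the flat aluminium lid (160 x 164 mm, 22 mm thick, top 143 mm up when shut), along the bin's -y edge, so its chute-side edge rises. 0 = shut, grows as it opens, rad. It turns 3.5 times the pedal's angle, and slams shut if the pedal is let go.
- lid_edge (a point): Middle of the top of the lid's chute-side edge: at y 80 mm, 143 mm up in the bin's frame when shut; rises with the lid.
- pedal: Dark steel pedal lever on the bin's -x face. Origin on its hinge axis (parallel to the bin's y), at x -88, 45 mm up in the bin's frame. An arm 34 mm wide leads to a ribbed pad 50 mm long, 72 mm wide, 10 mm thick, centred 110 mm from the hinge. Released, it slopes up 0.2 rad away from the bin. Sprung: takes about 4 to 8 N at the pad all the way down.
- pedal_pad (a point): Centre of the pad's top face, where to press: released it lies at x -195, y 0, 72 mm up in the bin's frame; it goes down with the pedal.
- stop: The pedal's stop: levelling foot standing loose under the pad, rubber base 42 mm across, 16 mm steel stud with a rubber buffer on top. Origin under its centre. The stud's height is set differently each time and not measured: top 24 to 42 mm up; the pad sinks about 19 to 40 mm before meeting it. Felt as a steep rise above the spring's force (12 N/mm). Push a few newtons onto it, never over 16.
- rod: Steel rod offcut, 24 mm diameter, 70 mm long, about 240 g, lying on the bench. Origin at its centre; its x axis runs along the rod.
- motor: Bystander: small square motor, 42 x 42 x 71 mm with its coupling, standing. Origin under its centre.
- bracket: Bystander: aluminium angle bracket, 70 x 45 x 49 mm. Origin under its centre.
- screwdriver: Bystander: screwdriver lying on the bench along its x axis.
- screw_tray: Bystander: clear open tray of screws, 120 x 85 x 35 mm. Origin under its centre.
- spare_foot: Bystander: spare levelling foot like the stop, standing free beside the bin, 42 mm across, 60 mm high.
- spray_can: Bystander: spray can, 60 mm across, 190 mm high.
Not all that is in view belongs to the job. Leave any yellow look-alike of the rod alone.

How it is judged:
By the outcome, as a careful person would: the job done as asked, in the order asked, and still so for the second after the job is handed in, with the robot touching nothing.
It also fails if it takes over 61 s, if anything falls off the work surface, if the arm or the gripper's body presses on something with over 40 N, if the wrist force passes 120 N, or if a joint passes its speed limit or range.

## Working session

There is one attempt and no reset: what is moved stays moved. The work goes in short steps, Python scripts to look and compute and a tool call to move; the robot and the scene stay as the last step left them, time stands still between calls to the robot, and variables do not carry over. Pictures are saved under pics/ and viewed, about 8 in all and at most 12, crops included, and the job is handed in when it is done.

Besides the shell and the picture viewer there is one more tool, called after "Emit:" by a JSON object that holds its "method" and its "body". carry_out: Moves the arm, as the interface text tells. Its arguments: {"type":"object","properties":{"rows":{"type":"array","items":{"type":"object","properties":{"tx":{"type":"number"},"ty":{"type":"number"},"tz":{"type":"number"},"yaw":{"type":"number"}}}},"jaw":{"type":"number"},"squeeze":{"type":"number"}},"required":["rows"]}

```bash
mkdir -p pics
cat > h.py <<'E'
import numpy as np, cv2
from rig import env
def save(name,fn):
    im=env.get_image(name); cv2.imwrite('pics/'+fn,cv2.cvtColor(im,cv2.COLOR_RGB2BGR)); return im
def K(p):
    f=192/np.tan(np.radians(p['vertical_fov'])/2); return f
def ray(p,u,v):
    f=K(p); d=np.array([(u-p['cx'])/f,(v-p['cy'])/f]); s=d.copy()
    for _ in range(30): s=d/(1+p['k1']*(s@s))
    V=np.array(p['view']); R=V[:3,:3]; o=-R.T@V[:3,3]
    return o,R.T@np.array([s[0],-s[1],-1])
def atz(p,u,v,z):
    o,d=ray(p,u,v); return o+d*(z-o[2])/d[2]
def proj(p,X):
    V=np.array(p['view']); c=V[:3,:3]@np.array(X)+V[:3,3]
    s=np.array([c[0],-c[1]])/-c[2]; s=s*(1+p['k1']*(s@s)); return s*K(p)+[p['cx'],p['cy']]
E
python3 - <<'E'
from h import *
np.set_printoptions(precision=4,suppress=True)
a=save('scene','s0.png');b=save('top','t0.png');c=save('wrist','w0.png')
s=env.observe();print(s,env.tcp_to_tips)
for n in('scene','top','wrist'):
    p=env.camera_params(n);print(n,p)
big=np.hstack([a,b]);
cv2.imwrite('pics/st0.png',cv2.cvtColor(cv2.resize(b,(800,600),interpolation=cv2.INTER_CUBIC),cv2.COLOR_RGB2BGR))
E
```

```text
{'time_s': 0.15, 'q': array([ 56.0754,  21.8321,  74.3711,  -0.0014,  83.8586, -12.335 ]), 'qvel': array([-0.0143, -0.1001, -0.1391, -0.0801, -0.0704, -0.0242]), 'joint_efforts': array([  0.002 , -44.8623, -23.1344,  -0.0002,   0.0038,   0.    ]), 'position': array([0.2023, 0.5112, 0.2419]), 'tool_rot': array([[-0.9298,  0.368 , -0.0006],
       [ 0.368 ,  0.9298, -0.0009],
       [ 0.0002, -0.0011, -1.    ]]), 'ft_force': array([-0.4086,  1.4151,  0.0579]), 'wrist_torque': array([-0.0426, -0.0163, -0.0293]), 'grip_width': 0.08565648506401276} 0.011
scene {'vertical_fov': 43.201203459137744, 'cx': 259.5614578533075, 'cy': 189.92731424869226, 'k1': -0.17730265774190201, 'view': array([[-0.6717,  0.7407, -0.013 ,  0.3717],
       [-0.6257, -0.5578,  0.5453,  0.2497],
       [ 0.3967,  0.3745,  0.8381, -1.8662],
       [ 0.    ,  0.    ,  0.    ,  1.    ]])}
top {'vertical_fov': 46.49295166976885, 'cx': 248.88769615080304, 'cy': 187.46814565090452, 'k1': 0.022350328162476712, 'view': array([[-0.0261, -0.9996,  0.0084, -0.0365],
       [ 0.9815, -0.0241,  0.1899, -0.5052],
       [-0.1896,  0.0132,  0.9818, -1.2699],
       [ 0.    ,  0.    ,  0.    ,  1.    ]])}
wrist {'vertical_fov': 66.83587333167134, 'cx': 263.15155065549106, 'cy': 189.8303853759172, 'k1': -0.014572288610074858, 'view': array([[ 0.3673,  0.9301, -0.0007, -0.5489],
       [-0.8912,  0.3517, -0.2866,  0.0388],
       [-0.2663,  0.1059,  0.9581, -0.3794],
       [ 0.    ,  0.    ,  0.    ,  1.    ]])}
```

View pics/st0.png

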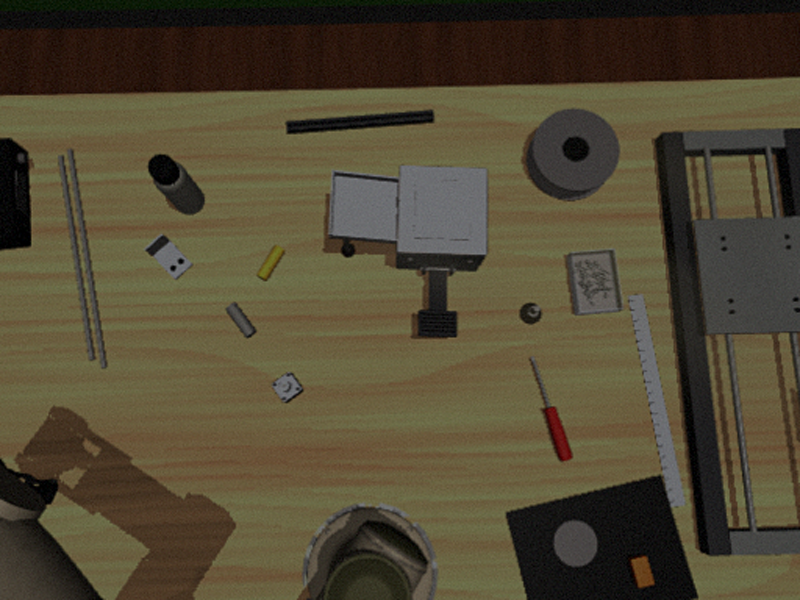

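View pics/s0.png

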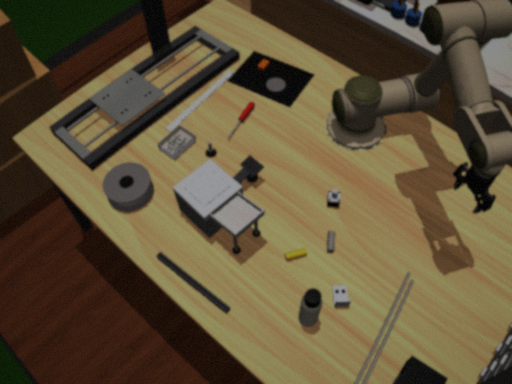

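Run:
```python
import cv2
b=cv2.imread('pics/t0.png'); c=b[95:225,140:320]
c=cv2.convertScaleAbs(c,alpha=1.7)
cv2.imwrite('pics/tc.png',cv2.resize(c,(792,572),interpolation=cv2.INTER_CUBIC))
```

```text
(no output)
```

View pics/tc.png

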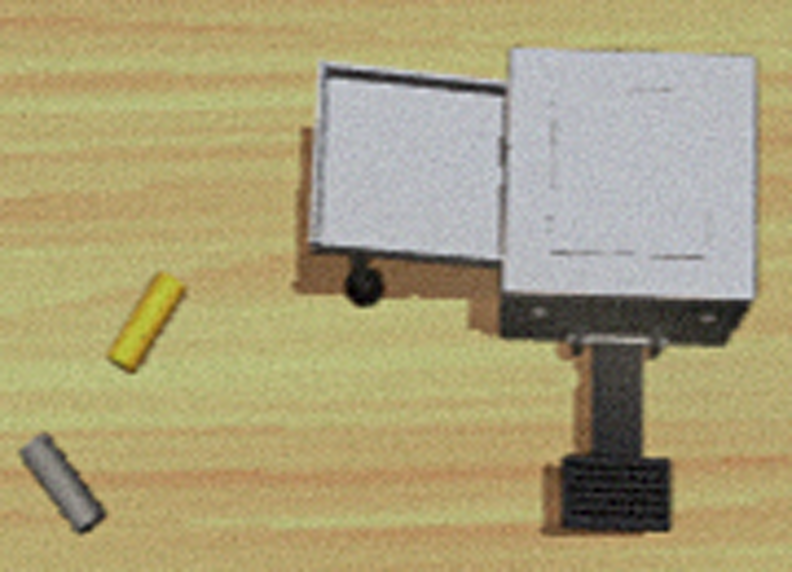

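```bash
cat > bin.py <<'E'
from h import *
from scipy.optimize import least_squares
p=env.camera_params('top')
pts=[((511,47),(80,84,143)),((755,58),(80,-82,143)),((752,301),(-80,-82,143)),((502,292),(-80,84,143)),
((566,457),(-170,36,77)),((669,459),(-170,-36,77)),((669,531),(-220,-36,67)),((562,528),(-220,36,67)),((321,64),(56,198,166)),((312,247),(-56,198,166))]
E
cat >> bin.py <<'E'
U=np.array([a for a,_ in pts])/4.4+[140,95]
B=np.array([b for _,b in pts])/1000.
B[:4,1]=np.array([80,-84,-84,80])/1000  # lid 160 x 164
B[4:8,2]=.072+ -np.tan(.2)*(B[4:8,0]+.195)
def T(q,b):
    c,s=np.cos(q[2]),np.sin(q[2]); return np.array([q[0]+c*b[0]-s*b[1],q[1]+s*b[0]+c*b[1],b[2]])
r=lambda q:np.concatenate([proj(p,T(q,b))-u for b,u in zip(B,U)])
if __name__=='__main__':
    np.set_printoptions(precision=4,suppress=True)
    s=least_squares(r,[.7,-.05,0]); q=s.x; print(q,np.degrees(q[2])); print(s.fun.reshape(-1,2).round(1))
    for n,b in dict(chute=(0,.127,.13),pad=(-.195,0,.072)).items(): print(n,T(q,b))
    f=lambda u,v,z:atz(p,u/4.4+140,v/4.4+95,z)
    e1,e2,c=f(33,440,.02),f(92,525,.02),f(62,483,.02); print('rod',e1,e2,c,np.linalg.norm(e1-e2),np.degrees(np.arctan2(*(e1-e2)[1::-1])))
    print('yellow',f(146,322,.02)); print('spare/can',f(362,287,.03))
E
python3 bin.py
```

```text
[ 0.6346 -0.147  -0.0528] -3.025302193312866
[[-1.2  0.9]
 [ 1.3  0. ]
 [ 1.9 -0.3]
 [-0.5  0.1]
 [-1.1 -0.4]
 [ 0.3 -0.1]
 [ 0.5  0.2]
 [-0.4  0.2]
 [-0.6  1. ]
 [-0.3 -1.6]]
chute [ 0.6413 -0.0202  0.13  ]
pad [ 0.4399 -0.1367  0.072 ]
rod [0.4941 0.2546 0.02  ] [0.4348 0.2139 0.02  ] [0.464  0.2345 0.02  ] 0.07193652364589209 34.4442296135237
yellow [0.5749 0.1784 0.02  ]
spare/can [0.5936 0.0288 0.03  ]
```

Emit:
{"method": "carry_out", "body": {"rows": [{"tx":-4.3,"ty":-2},{"tx":-4.3,"ty":-2},{"tx":-4.3,"ty":-2},{"tx":-4.3,"ty":-2},{"tx":-4.3,"ty":-2},{"tx":-4.3,"ty":-2},{"tx":-4.3,"ty":-2},{"tx":-4.3,"ty":-2}], "jaw": -0.2}}

```text
validation failed for argument at $.ro...
```

Emit:
{"method": "carry_out", "body": {"rows": [{"yaw":-0.14,"tz":1},{"yaw":-0.14,"tz":1},{"yaw":-0.14,"tz":1},{"yaw":-0.14,"tz":1},{"yaw":-0.14,"tz":1},{"yaw":-0.14,"tz":1},{"yaw":-0.14,"tz":1},{"tz":0}]}}

```text
validation failed for argument at $.ro...
```

```bash
cat > st.py <<'E'
from h import *
np.set_printoptions(precision=4,suppress=True)
def st():
    s=env.observe(); R=s['tool_rot']
    print('t',s['time_s'],'p',s['position'],'yaw_y',np.degrees(np.arctan2(R[1,1],R[0,1])).round(2),'F',s['ft_force'],'w',s['grip_width'],'q6',s['q'][5]); return s
def go(x,y,a=None):
    "tool-frame shift (cm) to world x,y; yaw (rad) to bring jaw axis to angle a"
    s=env.observe();R=s['tool_rot'];d=R.T@np.array([x-s['position'][0],y-s['position'][1],0])*100
    cur=np.degrees(np.arctan2(R[1,1],R[0,1])); print('tx ty',d[:2],'yaw',None if a is None else -np.radians((a-cur+90)%180-90))
E
sed -i 's#/4.4+\[140,95\]#/4.4+[139.6,94.6]#; s#B\[:4,1\]=.*#B[:4,:2]=np.array([(82,80),(82,-80),(-82,-80),(-82,80)])/1000#' bin.py; python3 bin.py
python3 - <<'E'
from st import *
st(); p=env.camera_params('wrist'); im=save('wrist','w1.png')
print(proj(p,(.464,.2345,.012)))
go(.464,.2345,124.4)
E
```

```text
[ 0.6356 -0.1469 -0.0557] -3.189580406173855
[[-0.7  0.2]
 [ 0.3 -0.6]
 [ 0.8  0.4]
 [-0.3  0.7]
 [-0.9 -0.4]
 [ 0.5 -0. ]
 [ 0.7  0.3]
 [-0.2  0.2]
 [-0.2  0.8]
 [ 0.1 -1.7]]
chute [ 0.6427 -0.0201  0.13  ]
pad [ 0.4409 -0.1361  0.072 ]
rod [0.4941 0.2546 0.02  ] [0.4348 0.2139 0.02  ] [0.464  0.2345 0.02  ] 0.07193652364589209 34.4442296135237
yellow [0.5749 0.1784 0.02  ]
spare/can [0.5936 0.0288 0.03  ]
t 0.15 p [0.2023 0.5112 0.2419] yaw_y 68.41 F [-0.4086  1.4151  0.0579] w 0.08565648506401276 q6 -12.334955665519983
[163.9114 372.7918]
tx ty [-34.5212 -16.1062] yaw -0.9771714500218976
```

View pics/w1.png

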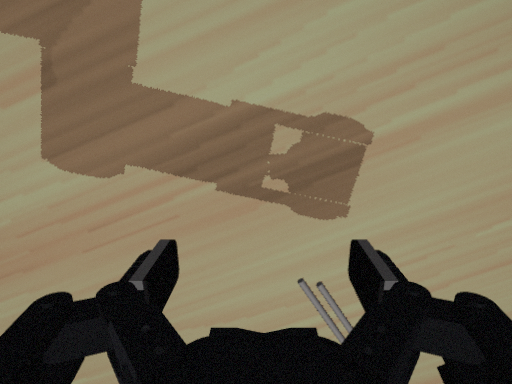

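The wrist picture shows only empty bench, because both moves were refused. I'll resend them with every key present in each row.

Emit:
{"method": "carry_out", "body": {"rows": [{"tx":-4.3,"ty":-2,"tz":0,"yaw":0},{"tx":-4.3,"ty":-2,"tz":0,"yaw":0},{"tx":-4.3,"ty":-2,"tz":0,"yaw":0},{"tx":-4.3,"ty":-2,"tz":0,"yaw":0},{"tx":-4.3,"ty":-2,"tz":0,"yaw":0},{"tx":-4.3,"ty":-2,"tz":0,"yaw":0},{"tx":-4.3,"ty":-2,"tz":0,"yaw":0},{"tx":-4.3,"ty":-2,"tz":0,"yaw":0}], "jaw": -0.2}}

```text
time_s: 1.0
position: [0.469, 0.23, 0.2407]
tool_rot: [[-0.934, 0.358, -0.002], [0.358, 0.934, -0.0], [0.002, -0.001, -1.0]]
ft_force: [1.0, 0.7, 0.1]
grip_width: 0.0516
```

Emit:
{"method": "carry_out", "body": {"rows": [{"tx":0,"ty":0,"tz":1,"yaw":-0.14},{"tx":0,"ty":0,"tz":1,"yaw":-0.14},{"tx":0,"ty":0,"tz":1,"yaw":-0.14},{"tx":0,"ty":0,"tz":1,"yaw":-0.14},{"tx":0,"ty":0,"tz":1,"yaw":-0.14},{"tx":0,"ty":0,"tz":1,"yaw":-0.14},{"tx":0,"ty":0,"tz":1,"yaw":-0.14},{"tx":0,"ty":0,"tz":1,"yaw":0}]}}

```text
time_s: 1.8
position: [0.4739, 0.2237, 0.1571]
tool_rot: [[-0.801, -0.599, -0.001], [-0.599, 0.801, -0.001], [0.001, -0.0, -1.0]]
ft_force: [0.7, 0.8, -0.3]
grip_width: 0.0515
```

Run:
```python
from st import *
st(); p=env.camera_params('wrist'); im=save('wrist','w2.png')
print(proj(p,(.464,.2345,.012)))
go(.464,.2345,124.4)
```

```text
t 1.8 p [0.4739 0.2237 0.1571] yaw_y 126.8 F [ 0.6908  0.7878 -0.2988] w 0.051467562081397585 q6 -114.44550421013373
[279.3182 178.8578]
tx ty [0.0865 1.4328] yaw 0.03796559564799817
```

View pics/w2.png

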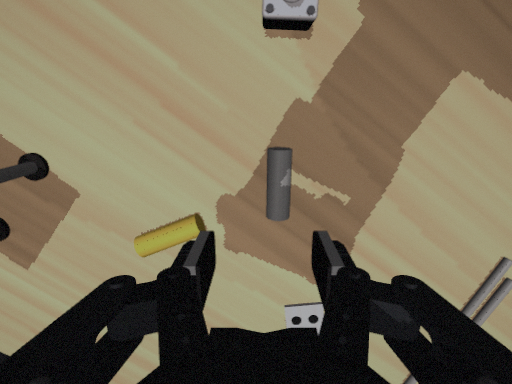

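The rod is centred in the wrist view at about (279,184), running from (280,150) to (278,219). The yellow look-alike is at (168,235).

Run:
```python
from st import *
s=st(); p=env.camera_params('wrist')
a,b=atz(p,280,150,.016),atz(p,278,219,.016); c=(a+b)/2; d=a-b
ang=np.degrees(np.arctan2(d[1],d[0])); print(a,b,c,np.linalg.norm(d),ang)
go(c[0],c[1],ang+90)
```

```text
t 1.85 p [0.4732 0.2235 0.1555] yaw_y 126.58 F [-0.1676  0.4306 -1.5234] w 0.051194390039380304 q6 -114.22407989042381
[0.4395 0.2167 0.016 ] [0.4958 0.2574 0.016 ] [0.4676 0.237  0.016 ] 0.06951765064189752 -144.1050980370491
tx ty [-0.3562  1.4218] yaw 0.011874634399978585
```

Emit:
{"method": "carry_out", "body": {"rows": [{"tx":-0.2,"ty":0.7,"tz":3,"yaw":0.006},{"tx":-0.15,"ty":0.7,"tz":3,"yaw":0.006},{"tx":0,"ty":0,"tz":2,"yaw":0},{"tx":0,"ty":0,"tz":0,"yaw":0}]}}

```text
time_s: 2.25
position: [0.4681, 0.2373, 0.0734]
tool_rot: [[-0.82, -0.572, -0.002], [-0.572, 0.82, -0.001], [0.002, -0.0, -1.0]]
ft_force: [-0.3, 0.1, 0.5]
grip_width: 0.0516
```

Run:
```python
from st import *
st();go(.4676,.237,125.9)
```

```text
t 2.25 p [0.4681 0.2373 0.0734] yaw_y 124.9 F [-0.3186  0.0942  0.4575] w 0.0515746223710269 q6 -110.90063748442648
tx ty [0.0522 0.0039] yaw -0.017452285163780983
```

Emit:
{"method": "carry_out", "body": {"rows": [{"tx":0,"ty":0,"tz":2.5,"yaw":-0.017},{"tx":0,"ty":0,"tz":2,"yaw":0},{"tx":0,"ty":0,"tz":0.8,"yaw":0},{"tx":0,"ty":0,"tz":0,"yaw":0}]}}

```text
time_s: 2.65
position: [0.4706, 0.2378, 0.0227]
tool_rot: [[-0.815, -0.579, 0.004], [-0.579, 0.815, 0.0], [-0.003, -0.002, -1.0]]
ft_force: [0.6, -0.5, 0.3]
grip_width: 0.0512
```

Emit:
{"method": "carry_out", "body": {"rows": [{"tx":0.25,"ty":0.1,"tz":0.6,"yaw":0},{"tx":0,"ty":0,"tz":0,"yaw":0},{"tx":0,"ty":0,"tz":0,"yaw":0}]}}

```text
time_s: 2.95
position: [0.4692, 0.2374, 0.0189]
tool_rot: [[-0.816, -0.577, 0.008], [-0.577, 0.816, 0.001], [-0.007, -0.004, -1.0]]
ft_force: [-1.2, 0.2, -0.1]
grip_width: 0.0513
```

Emit:
{"method": "carry_out", "body": {"rows": [{"tx":0.1,"ty":0.05,"tz":0.4,"yaw":0},{"tx":0,"ty":0,"tz":0,"yaw":0}]}}

```text
time_s: 3.15
position: [0.4684, 0.2373, 0.0155]
tool_rot: [[-0.817, -0.577, 0.01], [-0.577, 0.817, 0.001], [-0.009, -0.004, -1.0]]
ft_force: [0.1, 0.0, -0.6]
grip_width: 0.0515
```

Emit:
{"method": "carry_out", "body": {"rows": [{"tx":0,"ty":0,"tz":0,"yaw":0},{"tx":0,"ty":0,"tz":0,"yaw":0},{"tx":0,"ty":0,"tz":0,"yaw":0},{"tx":0,"ty":0,"tz":0,"yaw":0},{"tx":0,"ty":0,"tz":0,"yaw":0}], "jaw": 1, "squeeze": 50}}

```text
time_s: 3.65
position: [0.4686, 0.2373, 0.0159]
tool_rot: [[-0.817, -0.577, 0.01], [-0.577, 0.817, 0.001], [-0.009, -0.005, -1.0]]
ft_force: [-0.3, -0.1, 0.4]
grip_width: 0.0221
```

Emit:
{"method": "carry_out", "body": {"rows": [{"tx":0,"ty":0,"tz":-1,"yaw":0},{"tx":0,"ty":0,"tz":-2,"yaw":0},{"tx":0,"ty":0,"tz":-3,"yaw":0},{"tx":0,"ty":0,"tz":-3,"yaw":0},{"tx":0,"ty":0,"tz":-3,"yaw":0.1},{"tx":0,"ty":0,"tz":-3,"yaw":0.1},{"tx":0,"ty":0,"tz":-3,"yaw":0.1},{"tx":0,"ty":0,"tz":-2,"yaw":0.1},{"tx":0,"ty":0,"tz":0,"yaw":0.1},{"tx":0,"ty":0,"tz":0,"yaw":0}]}}

```text
time_s: 4.65
position: [0.4636, 0.2368, 0.2273]
tool_rot: [[-0.995, -0.096, 0.005], [-0.096, 0.995, 0.001], [-0.005, 0.001, -1.0]]
ft_force: [0.1, 0.2, -3.6]
grip_width: 0.0225
```

Run:
```python
from st import *
from bin import T
q=[.6356,-.1469,-.0557]
st();t=T(q,(0,.118,0));print(t);go(t[0],t[1],86.8)
save('wrist','w3.png')
```

```text
t 4.65 p [0.4636 0.2368 0.2273] yaw_y 95.52 F [ 0.1102  0.2143 -3.5769] w 0.022456293585219896 q6 -81.50543106044289
[ 0.6422 -0.0291  0.    ]
tx ty [-15.2153 -28.1831] yaw 0.1522656657685715
```

View pics/w3.png

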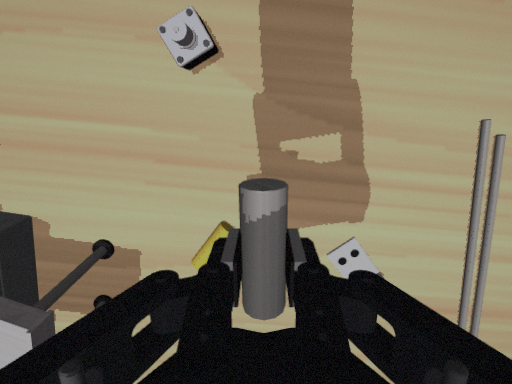

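The rod is held squarely: (263,185) to (263,315) between the pads, with the chute at lower left. Next I carry it over the chute.

Emit:
{"method": "carry_out", "body": {"rows": [{"tx":-1.5,"ty":-2.7,"tz":0,"yaw":0},{"tx":-2.2,"ty":-4,"tz":0,"yaw":0},{"tx":-2.2,"ty":-4,"tz":0,"yaw":0},{"tx":-2.2,"ty":-4,"tz":0,"yaw":0},{"tx":-2.2,"ty":-4,"tz":0,"yaw":0},{"tx":-2.2,"ty":-4,"tz":0,"yaw":0},{"tx":-1.5,"ty":-3,"tz":0,"yaw":0},{"tx":-0.6,"ty":-1.5,"tz":0,"yaw":0.08},{"tx":0,"ty":0,"tz":0,"yaw":0.06},{"tx":0,"ty":0,"tz":0,"yaw":0}]}}

```text
time_s: 5.7
position: [0.6417, -0.0281, 0.2197]
tool_rot: [[-1.0, 0.013, -0.011], [0.013, 1.0, 0.004], [0.011, 0.004, -1.0]]
ft_force: [-1.0, 0.8, -2.6]
grip_width: 0.0219
```

Run:
```python
from st import *
st();go(.6422,-.0291,86.8)
p=env.camera_params('wrist');save('wrist','w4.png')
from bin import T
q=[.6356,-.1469,-.0557]
for b in [(56,198,166),(-56,198,166),(-56,80,143),(56,80,143),(-82,80,143)]: print(b,proj(p,T(q,np.array(b)/1000)))
```

```text
t 5.7 p [ 0.6417 -0.0281  0.2197] yaw_y 89.24 F [-0.9804  0.7505 -2.5607] w 0.021888767181849324 q6 -102.32594796804278
tx ty [-0.0557 -0.1023] yaw 0.042541566701358176
(56, 198, 166) [366.9746 289.0679]
(-56, 198, 166) [391.8754 137.2077]
(-56, 80, 143) [212.4779 126.5789]
(56, 80, 143) [213.1871 267.136 ]
(-82, 80, 143) [212.3429  87.7901]
```

View pics/w4.png

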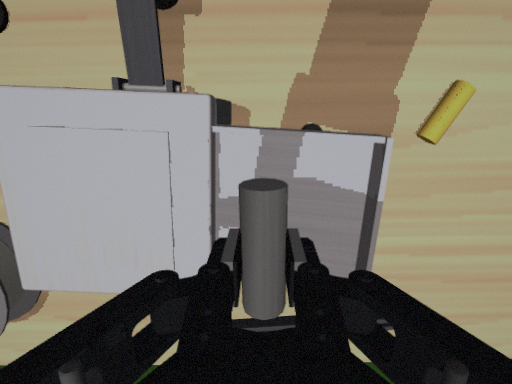

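The rod is over the chute. The lid edge is at column ~213 and the outer wall at ~385, and both match the prediction within a few pixels, so I lower.

Emit:
{"method": "carry_out", "body": {"rows": [{"tx":0,"ty":-0.1,"tz":2,"yaw":0.04},{"tx":0,"ty":0,"tz":2,"yaw":0},{"tx":0,"ty":0,"tz":1.5,"yaw":0},{"tx":0,"ty":0,"tz":0.5,"yaw":0},{"tx":0,"ty":0,"tz":0,"yaw":0},{"tx":0,"ty":0,"tz":0,"yaw":0}]}}

```text
time_s: 6.35
position: [0.6397, -0.0258, 0.1584]
tool_rot: [[-0.999, 0.034, -0.012], [0.034, 0.999, 0.005], [0.012, 0.004, -1.0]]
ft_force: [0.0, -0.3, -1.3]
grip_width: 0.0222
```

Run:
```python
from st import *
st();go(.6422,-.0291,86.8)
```

```text
t 6.35 p [ 0.6397 -0.0258  0.1584] yaw_y 88.02 F [ 0.0415 -0.272  -1.3053] w 0.02221578118639041 q6 -100.96629533695568
tx ty [-0.2573 -0.323 ] yaw 0.021362986015227906
```

Emit:
{"method": "carry_out", "body": {"rows": [{"tx":-0.2,"ty":-0.3,"tz":0.5,"yaw":0.02},{"tx":0,"ty":0,"tz":0.3,"yaw":0},{"tx":0,"ty":0,"tz":0,"yaw":0},{"tx":0,"ty":0,"tz":0,"yaw":0}]}}

```text
time_s: 6.75
position: [0.6424, -0.0291, 0.1518]
tool_rot: [[-0.998, 0.055, -0.008], [0.055, 0.998, 0.004], [0.009, 0.003, -1.0]]
ft_force: [-0.3, -0.1, -2.4]
grip_width: 0.0219
```

Emit:
{"method": "carry_out", "body": {"rows": [{"tx":0,"ty":-0.1,"tz":0.2,"yaw":0},{"tx":0,"ty":0,"tz":0,"yaw":0}]}}

```text
time_s: 6.95
position: [0.6424, -0.0302, 0.1499]
tool_rot: [[-0.998, 0.055, -0.008], [0.055, 0.998, 0.004], [0.008, 0.003, -1.0]]
ft_force: [-0.6, -0.2, -1.8]
grip_width: 0.0223
```

Emit:
{"method": "carry_out", "body": {"rows": [{"tx":0,"ty":0,"tz":0.2,"yaw":0},{"tx":0,"ty":0,"tz":0,"yaw":0}]}}

```text
time_s: 7.15
position: [0.6424, -0.0303, 0.1479]
tool_rot: [[-0.998, 0.055, -0.008], [0.055, 0.998, 0.004], [0.008, 0.003, -1.0]]
ft_force: [0.5, 0.1, -3.0]
grip_width: 0.0218
```

Emit:
{"method": "carry_out", "body": {"rows": [{"tx":0,"ty":0,"tz":0.15,"yaw":0},{"tx":0,"ty":0,"tz":0,"yaw":0}]}}

```text
time_s: 7.35
position: [0.6424, -0.0302, 0.1462]
tool_rot: [[-0.998, 0.055, -0.008], [0.055, 0.998, 0.004], [0.008, 0.003, -1.0]]
ft_force: [-0.3, 1.1, -2.2]
grip_width: 0.0221
```

Emit:
{"method": "carry_out", "body": {"rows": [{"tx":0,"ty":0,"tz":0,"yaw":0},{"tx":0,"ty":0,"tz":0,"yaw":0},{"tx":0,"ty":0,"tz":0,"yaw":0},{"tx":0,"ty":0,"tz":0,"yaw":0}], "jaw": 0.2}}

```text
time_s: 7.75
position: [0.643, -0.0304, 0.1475]
tool_rot: [[-0.998, 0.055, -0.005], [0.055, 0.998, 0.003], [0.005, 0.003, -1.0]]
ft_force: [0.1, -0.8, -0.2]
grip_width: 0.034
```

Emit:
{"method": "carry_out", "body": {"rows": [{"tx":0,"ty":0,"tz":-0.5,"yaw":0},{"tx":0,"ty":0,"tz":-1,"yaw":0},{"tx":0,"ty":0,"tz":-2,"yaw":0},{"tx":0,"ty":0,"tz":-3,"yaw":0},{"tx":0,"ty":0,"tz":-2.5,"yaw":0},{"tx":0,"ty":0,"tz":0,"yaw":0}]}}

```text
time_s: 8.35
position: [0.6436, -0.0305, 0.2448]
tool_rot: [[-0.999, 0.055, -0.003], [0.054, 0.999, 0.003], [0.003, 0.003, -1.0]]
ft_force: [-0.5, -0.7, 0.0]
grip_width: 0.0339
```

Run:
```python
from st import *
st();go(.4409,-.1361,None)
p=env.camera_params('wrist');save('wrist','w5.png')
```

```text
t 8.35 p [ 0.6436 -0.0305  0.2448] yaw_y 86.88 F [-0.5209 -0.6652  0.0033] w 0.03392773795044618 q6 -100.1370821767063
tx ty [ 19.6663 -11.6495] yaw None
```

View pics/w5.png

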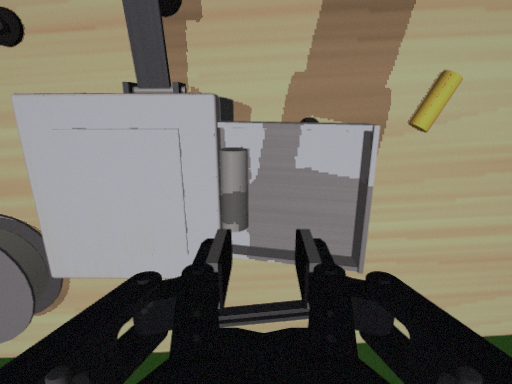

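The rod lies parallel against the shut lid at (233,190). Next is the pedal, with the jaws shut.

Emit:
{"method": "carry_out", "body": {"rows": [{"tx":2,"ty":-1.2,"tz":0,"yaw":0},{"tx":3.7,"ty":-2.2,"tz":0,"yaw":0},{"tx":3.7,"ty":-2.2,"tz":0,"yaw":0},{"tx":3.7,"ty":-2.2,"tz":0,"yaw":0},{"tx":3.7,"ty":-2.2,"tz":0,"yaw":0},{"tx":2,"ty":-1.2,"tz":0,"yaw":0},{"tx":0.8,"ty":-0.4,"tz":0,"yaw":0},{"tx":0,"ty":0,"tz":0,"yaw":0},{"tx":0,"ty":0,"tz":0,"yaw":0}], "jaw": 1}}

```text
time_s: 9.3
position: [0.4318, -0.1363, 0.237]
tool_rot: [[-0.998, 0.053, -0.015], [0.053, 0.999, 0.009], [0.016, 0.008, -1.0]]
ft_force: [0.1, -0.6, -0.2]
grip_width: 0.0002
```

Run:
```python
from st import *
st();go(.4409,-.1361,86.8)
p=env.camera_params('wrist');save('wrist','w6.png')
from bin import T
q=[.6356,-.1469,-.0557]
for b in [(-170,36,67),(-170,-36,67),(-219,-36,77),(-219,36,77),(-195,0,72)]: print(b,proj(p,T(q,np.array(b)/1000)))
```

```text
t 9.3 p [ 0.4318 -0.1363  0.237 ] yaw_y 86.95 F [ 0.0768 -0.5627 -0.1511] w 0.00020394040992392816 q6 -119.46482220848338
tx ty [-0.9077  0.0649] yaw 0.002561382209585543
(-170, 36, 67) [296.0461 205.9956]
(-170, -36, 67) [230.6779 205.974 ]
(-219, -36, 77) [228.4025 163.7236]
(-219, 36, 77) [298.8061 163.8353]
(-195, 0, 72) [263.5146 185.2085]
```

View pics/w6.png

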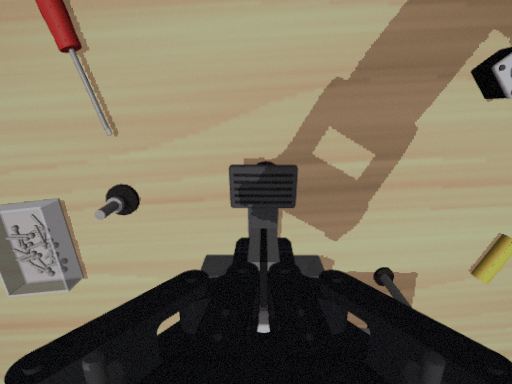

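The pad outline at (229–298, 165–208) agrees with the prediction within 2 px. I centre over it and approach.

Emit:
{"method": "carry_out", "body": {"rows": [{"tx":-0.5,"ty":0,"tz":2,"yaw":0},{"tx":-0.4,"ty":0,"tz":4,"yaw":0},{"tx":0,"ty":0,"tz":3.5,"yaw":0},{"tx":0,"ty":0,"tz":2,"yaw":0},{"tx":0,"ty":0,"tz":0.7,"yaw":0},{"tx":0,"ty":0,"tz":0,"yaw":0},{"tx":0,"ty":0,"tz":0,"yaw":0}]}}

```text
time_s: 10.05
position: [0.4463, -0.1335, 0.1108]
tool_rot: [[-0.999, 0.045, -0.011], [0.045, 0.999, 0.007], [0.011, 0.006, -1.0]]
ft_force: [-0.4, 0.1, -0.8]
grip_width: 0.0001
```

Run:
```python
from st import *
st();go(.4409,-.1361,86.8)
```

```text
t 10.05 p [ 0.4463 -0.1335  0.1108] yaw_y 87.41 F [-0.419   0.1474 -0.7851] w 8.376638870235157e-05 q6 -118.68079300764217
tx ty [ 0.5276 -0.2868] yaw 0.010564326310904336
```

Emit:
{"method": "carry_out", "body": {"rows": [{"tx":0.6,"ty":-0.25,"tz":0.8,"yaw":0},{"tx":0,"ty":0,"tz":0.8,"yaw":0},{"tx":0,"ty":0,"tz":0.3,"yaw":0},{"tx":0,"ty":0,"tz":0.3,"yaw":0},{"tx":0,"ty":0,"tz":0.3,"yaw":0}]}}

```text
time_s: 10.55
position: [0.4408, -0.1365, 0.0866]
tool_rot: [[-0.999, 0.045, -0.006], [0.045, 0.999, 0.004], [0.006, 0.003, -1.0]]
ft_force: [0.4, 0.1, 0.2]
grip_width: 0.0001
```

Emit:
{"method": "carry_out", "body": {"rows": [{"tx":0,"ty":0,"tz":0.3,"yaw":0},{"tx":0,"ty":0,"tz":0.3,"yaw":0},{"tx":0,"ty":0,"tz":0.3,"yaw":0},{"tx":0,"ty":0,"tz":0.2,"yaw":0}]}}

```text
time_s: 10.95
position: [0.4398, -0.1364, 0.0755]
tool_rot: [[-0.999, 0.045, -0.008], [0.045, 0.999, 0.003], [0.008, 0.003, -1.0]]
ft_force: [-3.1, -1.0, 5.3]
grip_width: -0.0004
```

Emit:
{"method": "carry_out", "body": {"rows": [{"tx":0,"ty":0,"tz":0.3,"yaw":0},{"tx":0,"ty":0,"tz":0.3,"yaw":0},{"tx":0,"ty":0,"tz":0.3,"yaw":0}]}}

```text
time_s: 11.25
position: [0.4388, -0.1363, 0.0666]
tool_rot: [[-0.999, 0.044, -0.01], [0.044, 0.999, 0.003], [0.01, 0.003, -1.0]]
ft_force: [-3.4, -0.7, 5.7]
grip_width: -0.0003
```

Emit:
{"method": "carry_out", "body": {"rows": [{"tx":0,"ty":0,"tz":0.15,"yaw":0},{"tx":0,"ty":0,"tz":0.1,"yaw":0}]}}

```text
time_s: 11.45
position: [0.4385, -0.1363, 0.064]
tool_rot: [[-0.999, 0.044, -0.01], [0.044, 0.999, 0.003], [0.011, 0.003, -1.0]]
ft_force: [-2.9, 0.0, 5.1]
grip_width: 0.0
```

Emit:
{"method": "carry_out", "body": {"rows": [{"tx":0,"ty":0,"tz":0.1,"yaw":0},{"tx":0,"ty":0,"tz":0.1,"yaw":0}]}}

```text
time_s: 11.65
position: [0.4384, -0.1363, 0.0622]
tool_rot: [[-0.999, 0.044, -0.011], [0.044, 0.999, 0.003], [0.011, 0.002, -1.0]]
ft_force: [-2.8, 0.3, 5.8]
grip_width: 0.0
```

Emit:
{"method": "carry_out", "body": {"rows": [{"tx":0,"ty":0,"tz":0.12,"yaw":0},{"tx":0,"ty":0,"tz":0,"yaw":0}]}}

```text
time_s: 11.85
position: [0.4384, -0.1363, 0.0611]
tool_rot: [[-0.999, 0.044, -0.011], [0.044, 0.999, 0.003], [0.011, 0.002, -1.0]]
ft_force: [-2.3, 0.5, 5.0]
grip_width: -0.0003
```

Emit:
{"method": "carry_out", "body": {"rows": [{"tx":0,"ty":0,"tz":0.13,"yaw":0},{"tx":0,"ty":0,"tz":0,"yaw":0}]}}

```text
time_s: 12.05
position: [0.4383, -0.1363, 0.06]
tool_rot: [[-0.999, 0.043, -0.01], [0.043, 0.999, 0.003], [0.011, 0.002, -1.0]]
ft_force: [-2.8, -0.9, 5.7]
grip_width: -0.0
```

Emit:
{"method": "carry_out", "body": {"rows": [{"tx":0,"ty":0,"tz":0.13,"yaw":0},{"tx":0,"ty":0,"tz":0,"yaw":0}]}}

```text
time_s: 12.25
position: [0.4383, -0.1363, 0.059]
tool_rot: [[-0.999, 0.043, -0.01], [0.043, 0.999, 0.002], [0.011, 0.002, -1.0]]
ft_force: [-3.1, -0.5, 5.0]
grip_width: -0.0001
```

Emit:
{"method": "carry_out", "body": {"rows": [{"tx":0,"ty":0,"tz":0.13,"yaw":0},{"tx":0,"ty":0,"tz":0,"yaw":0}]}}

```text
time_s: 12.45
position: [0.4383, -0.1363, 0.0579]
tool_rot: [[-0.999, 0.043, -0.01], [0.043, 0.999, 0.002], [0.01, 0.002, -1.0]]
ft_force: [-2.4, 0.0, 5.0]
grip_width: 0.0
```

Emit:
{"method": "carry_out", "body": {"rows": [{"tx":0,"ty":0,"tz":0.14,"yaw":0},{"tx":0,"ty":0,"tz":0,"yaw":0}]}}

```text
time_s: 12.65
position: [0.4383, -0.1363, 0.0568]
tool_rot: [[-0.999, 0.043, -0.01], [0.043, 0.999, 0.002], [0.01, 0.002, -1.0]]
ft_force: [-2.8, 0.8, 4.9]
grip_width: -0.0001
```

Emit:
{"method": "carry_out", "body": {"rows": [{"tx":0,"ty":0,"tz":0.14,"yaw":0},{"tx":0,"ty":0,"tz":0,"yaw":0}]}}

```text
time_s: 12.85
position: [0.4383, -0.1363, 0.0562]
tool_rot: [[-0.999, 0.043, -0.01], [0.043, 0.999, 0.002], [0.01, 0.001, -1.0]]
ft_force: [-4.8, -0.3, 9.7]
grip_width: -0.0003
```

Stop contact: the motion stalled and the force rose from 5 to about 10 N. I'll add a touch and hold.

Emit:
{"method": "carry_out", "body": {"rows": [{"tx":0,"ty":0,"tz":0.05,"yaw":0},{"tx":0,"ty":0,"tz":0.02,"yaw":0}]}}

```text
time_s: 13.05
position: [0.4382, -0.1363, 0.0563]
tool_rot: [[-0.999, 0.043, -0.01], [0.043, 0.999, 0.001], [0.01, 0.001, -1.0]]
ft_force: [-3.7, 1.5, 8.1]
grip_width: -0.0
```

Emit:
{"method": "carry_out", "body": {"rows": [{"tx":0,"ty":0,"tz":0.1,"yaw":0},{"tx":0,"ty":0,"tz":0.1,"yaw":0}]}}

```text
time_s: 13.25
position: [0.4383, -0.1363, 0.0555]
tool_rot: [[-0.999, 0.043, -0.009], [0.043, 0.999, 0.001], [0.009, 0.0, -1.0]]
ft_force: [-5.6, 1.1, 16.1]
grip_width: 0.0
```

Run:
```python
from st import *
st(); a=save('top','t9.png'); b=save('wrist','w9.png'); st()
cv2.imwrite('pics/m9.png',cv2.convertScaleAbs(cv2.resize(cv2.imread('pics/t9.png')[85:225,200:340],(560,560),interpolation=cv2.INTER_CUBIC),alpha=1.6))
```

```text
t 13.25 p [ 0.4383 -0.1363  0.0555] yaw_y 87.55 F [-5.6069  1.1193 16.0672] w 9.624742541768222e-06 q6 -119.34987818711379
t 13.35 p [ 0.4383 -0.1363  0.0556] yaw_y 87.56 F [-5.7922  0.7431 14.9805] w 0.0001401622644408164 q6 -119.35151843442296
```

View pics/m9.png

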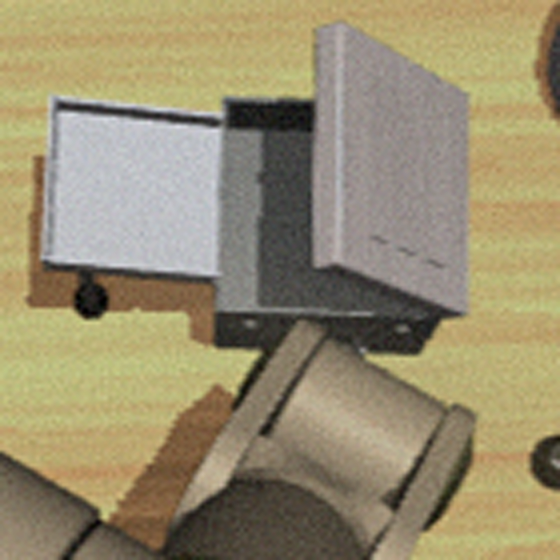

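The lid is wide open, the chute is empty, and the rod has rolled in. I hold a moment longer, lighter, then ease up slowly.

Emit:
{"method": "carry_out", "body": {"rows": [{"tx":0,"ty":0,"tz":0.03,"yaw":0},{"tx":0,"ty":0,"tz":0.03,"yaw":0},{"tx":0,"ty":0,"tz":0.04,"yaw":0},{"tx":0,"ty":0,"tz":0.04,"yaw":0},{"tx":0,"ty":0,"tz":0.04,"yaw":0},{"tx":0,"ty":0,"tz":0.04,"yaw":0}]}}

```text
time_s: 13.95
position: [0.4383, -0.1363, 0.0562]
tool_rot: [[-0.999, 0.042, -0.007], [0.042, 0.999, -0.001], [0.007, -0.001, -1.0]]
ft_force: [-3.6, 0.6, 9.1]
grip_width: -0.0001
```

Emit:
{"method": "carry_out", "body": {"rows": [{"tx":0,"ty":0,"tz":-0.06,"yaw":0},{"tx":0,"ty":0,"tz":-0.08,"yaw":0},{"tx":0,"ty":0,"tz":-0.08,"yaw":0},{"tx":0,"ty":0,"tz":-0.08,"yaw":0},{"tx":0,"ty":0,"tz":-0.08,"yaw":0},{"tx":0,"ty":0,"tz":-0.08,"yaw":0},{"tx":0,"ty":0,"tz":-0.08,"yaw":0},{"tx":0,"ty":0,"tz":-0.08,"yaw":0}]}}

```text
time_s: 14.75
position: [0.4385, -0.1363, 0.0638]
tool_rot: [[-0.999, 0.042, -0.006], [0.042, 0.999, -0.001], [0.006, -0.001, -1.0]]
ft_force: [-1.8, 0.1, 5.5]
grip_width: -0.0001
```

About 1 mm per row. Contact was near TCP z 0.083, so about 19 mm remain.

Emit:
{"method": "carry_out", "body": {"rows": [{"tx":0,"ty":0,"tz":-0.08,"yaw":0},{"tx":0,"ty":0,"tz":-0.08,"yaw":0},{"tx":0,"ty":0,"tz":-0.08,"yaw":0},{"tx":0,"ty":0,"tz":-0.08,"yaw":0},{"tx":0,"ty":0,"tz":-0.08,"yaw":0},{"tx":0,"ty":0,"tz":-0.08,"yaw":0},{"tx":0,"ty":0,"tz":-0.08,"yaw":0},{"tx":0,"ty":0,"tz":-0.08,"yaw":0},{"tx":0,"ty":0,"tz":-0.08,"yaw":0},{"tx":0,"ty":0,"tz":-0.08,"yaw":0}]}}

```text
time_s: 15.75
position: [0.4394, -0.1364, 0.0727]
tool_rot: [[-0.999, 0.042, -0.004], [0.042, 0.999, -0.001], [0.004, -0.002, -1.0]]
ft_force: [-0.2, 0.6, 5.0]
grip_width: 0.0002
```

Emit:
{"method": "carry_out", "body": {"rows": [{"tx":0,"ty":0,"tz":-0.06,"yaw":0},{"tx":0,"ty":0,"tz":-0.06,"yaw":0},{"tx":0,"ty":0,"tz":-0.06,"yaw":0},{"tx":0,"ty":0,"tz":-0.06,"yaw":0},{"tx":0,"ty":0,"tz":-0.06,"yaw":0},{"tx":0,"ty":0,"tz":-0.06,"yaw":0},{"tx":0,"ty":0,"tz":-0.06,"yaw":0},{"tx":0,"ty":0,"tz":-0.06,"yaw":0}]}}

```text
time_s: 16.55
position: [0.4402, -0.1365, 0.0782]
tool_rot: [[-0.999, 0.043, -0.002], [0.043, 0.999, -0.002], [0.002, -0.002, -1.0]]
ft_force: [0.7, 2.0, 4.2]
grip_width: -0.0
```

Emit:
{"method": "carry_out", "body": {"rows": [{"tx":0,"ty":0,"tz":-0.05,"yaw":0},{"tx":0,"ty":0,"tz":-0.05,"yaw":0},{"tx":0,"ty":0,"tz":-0.05,"yaw":0},{"tx":0,"ty":0,"tz":-0.05,"yaw":0},{"tx":0,"ty":0,"tz":-0.05,"yaw":0},{"tx":0,"ty":0,"tz":-0.05,"yaw":0},{"tx":0,"ty":0,"tz":-0.05,"yaw":0},{"tx":0,"ty":0,"tz":-0.05,"yaw":0},{"tx":0,"ty":0,"tz":-0.05,"yaw":0},{"tx":0,"ty":0,"tz":-0.05,"yaw":0},{"tx":0,"ty":0,"tz":-0.05,"yaw":0},{"tx":0,"ty":0,"tz":-0.05,"yaw":0}]}}

```text
time_s: 17.75
position: [0.4413, -0.1366, 0.0849]
tool_rot: [[-0.999, 0.043, 0.0], [0.043, 0.999, -0.002], [-0.001, -0.002, -1.0]]
ft_force: [0.5, 0.1, 0.5]
grip_width: -0.0001
```

Emit:
{"method": "carry_out", "body": {"rows": [{"tx":0,"ty":0,"tz":-0.05,"yaw":0},{"tx":0,"ty":0,"tz":-0.05,"yaw":0},{"tx":0,"ty":0,"tz":-0.05,"yaw":0},{"tx":0,"ty":0,"tz":-0.05,"yaw":0},{"tx":0,"ty":0,"tz":-0.05,"yaw":0},{"tx":0,"ty":0,"tz":-0.05,"yaw":0},{"tx":0,"ty":0,"tz":-0.05,"yaw":0},{"tx":0,"ty":0,"tz":-0.05,"yaw":0}]}}

```text
time_s: 18.55
position: [0.4392, -0.1363, 0.0879]
tool_rot: [[-0.999, 0.043, -0.005], [0.043, 0.999, -0.001], [0.005, -0.001, -1.0]]
ft_force: [-0.4, 0.0, -0.7]
grip_width: -0.0002
```

Free of the pedal. I retreat upward and toward the robot, then check.

Emit:
{"method": "carry_out", "body": {"rows": [{"tx":0,"ty":0,"tz":-1.5,"yaw":0},{"tx":0,"ty":0,"tz":-3,"yaw":0},{"tx":0,"ty":0,"tz":-3,"yaw":0},{"tx":1,"ty":2,"tz":-3,"yaw":0},{"tx":1,"ty":3,"tz":-3,"yaw":0},{"tx":1,"ty":4,"tz":0,"yaw":0},{"tx":1,"ty":4,"tz":0,"yaw":0},{"tx":0,"ty":4,"tz":0,"yaw":0},{"tx":0,"ty":2,"tz":0,"yaw":0},{"tx":0,"ty":0,"tz":0,"yaw":0},{"tx":0,"ty":0,"tz":0,"yaw":0}]}}

```text
time_s: 19.65
position: [0.4065, 0.0611, 0.23]
tool_rot: [[-0.999, 0.044, -0.002], [0.044, 0.999, 0.0], [0.002, 0.0, -1.0]]
ft_force: [0.4, -0.4, 0.2]
grip_width: -0.0001
```

Run:
```python
from st import *
st(); a=save('top','t10.png'); b=save('scene','s10.png')
x=cv2.imread('pics/t10.png')[90:240,190:350]; y=cv2.imread('pics/s10.png')[120:270,150:310]
cv2.imwrite('pics/m10.png',cv2.convertScaleAbs(cv2.resize(np.hstack([x,y]),(800,375),interpolation=cv2.INTER_CUBIC),alpha=1.6))
```

```text
t 19.65 p [0.4065 0.0611 0.23  ] yaw_y 87.46 F [ 0.4458 -0.4033  0.2354] w -5.994065252682518e-05 q6 -95.50267868981359
```

View pics/m10.png

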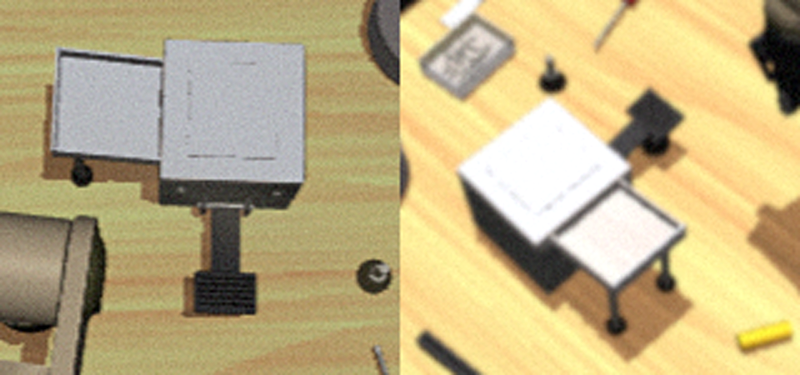

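The lid is shut, the chute is empty, the pedal is back up and the stop is under it. The yellow piece and the other things in view are untouched, so I hand in.

```bash
python3 -c "
from rig import env
print(env.close_job())"
```

```text
the job is handed in; nothing more can be done
None
```

The rod is in the bin and the job is handed in at about 20 s of the 61 s allowed.

- **Rod:** I laid it on the chute and let go; a picture showed it resting parallel against the shut lid.
- **Pedal:** I pressed until the stop was felt, about 27 mm down, where the force rose from 5 N to about 10 N. I held it there for about 1 s. The highest reading was 16.1 N at the wrist, about 10 N of it on the stop once the spring's 5–6 N is taken off.
- **Lid closing:** I eased the pedal up at about 0.5–1 mm per 0.1 s until the force was gone, so the lid should not have slammed.

The last pictures show the lid shut, the chute empty, the pedal up and the stop under the pad. The yellow look-alike, spare foot and screw tray look unmoved. The arm was clear of everything.

- **Not seen directly:** I did not see the rod inside the bin. I inferred it from the chute being empty with the lid open.
- **Not re-measured:** I did not measure the stop's position or look again at the motor, bracket and spray can; the arm never came near those three.
- **Other points:** The first two move calls were refused for missing keys and moved nothing. The gripper read 22 mm on the 24 mm rod, but the grip held.

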